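# Hold a gift box over the ribbon-tying jig

## Task

First swing the red-knobbed lever on the ribbon-tying jig back, away from the nest, as far as it goes, so that its presser foot stands up out of the way. Then pick up the blue-and-white gift box that is lying on the stall, carry it over the things standing in between without disturbing them, and finish still holding it in the gripper just above the jig's cork nest, level, centred and lined up lengthwise with it, leaving a gap of about 15 mm so that I can slip the ribbon underneath. The box must not touch the jig, and nothing is put down or let go.

Things in the scene. Friction and masses are not known exactly. Their poses are not given: they have to be found in the camera images.
- jig: fixed ribbon-tying jig: plywood board 255 x 96 mm, its top 14 mm above the stall, with a cork nest and, at its far end, a steel bracket with the presser lever. Origin on the stall surface straight under the middle of the nest; the board runs from x = -85 to x = +170 mm, y = +-48 mm in its own frame; own x runs lengthwise along the nest towards the bracket, z is up
- nest (a point): middle of the top face of the cork nest, 20 mm above the stall. The nest is 154 mm (jig's x) by 56 mm (jig's y); white corner guides rise 4 mm above its top just outside it. Axes as the jig's
- lever_pivot (a point): pivot axis of the presser lever, 140 mm from the nest's middle along the jig's x and 42 mm above the stall; the axis runs along the jig's y. The bracket's cheeks are 30 mm wide over all (y) and end 10 mm above the pivot
- lever_knob (a point): centre of the red ball knob, 26 mm diameter, at the end of a straight 10 mm round handle, 85 mm from the pivot. At joint 0 the handle leans 0.60 rad from upright towards the nest (knob 48 mm on the nest's side of the pivot, 112 mm above the stall); at 1.3 it leans 0.70 rad the other way (knob 55 mm beyond the pivot, 107 mm above the stall). Nothing stands above it
- presser_lever (a joint): rad: 0 = presser foot down on the nest, 1.3 = lever back against its stop, foot up. One bent piece: handle with knob, and an arm with a 22 mm round foot 90 mm from the pivot, towards the nest. Pushing the knob along the jig's +x raises the foot. Stiff (about 1.5 N at the knob), stays where left. When back, the foot is 85 mm or more from the nest's middle along x and reaches 140 mm above the stall
- blue_box: blue-and-white card gift box lying down, 150 mm (own x) x 52 mm (own y) x 46 mm high, 0.12 to 0.3 kg; origin at the centre of its underside, z up. It can be gripped from above across its 52 mm width. It may lie either way round on the nest
- brown_box: bystander: gold-brown-and-white gift box lying down, 150 (own x) x 52 (own y) x 46 mm high; origin at the centre of its underside
- tall_box: bystander standing between the lying boxes and the jig: the upright gold-brown-and-white gift box nearer the middle of the stall (another, fixed, stands farther left behind the lying boxes, beside the stacked bars), 46 x 52 mm and 150 mm tall; origin at the centre of its underside
- halva_wedge: bystander standing between the lying boxes and the jig: beige piece of halva, 122 (own x) x 71 (own y) mm and 77 mm tall; origin at the centre of its underside

How it is judged:
By the outcome, as a careful person would: the job done as asked, in the order asked, and still so for the second after the job is handed in, while the arm keeps its last pose, push and grip.
It also fails if it takes over 54 s, if anything falls off the work surface, if the arm or the gripper's body presses on something with over 40 N, if the wrist force passes 120 N, or if a joint passes its speed limit or range.

## Robot

A 6-joint arm with a two-finger parallel gripper is mounted at the origin on a cart in front of the work surface, level with it; the furniture and walls round the work are solid. World frame = base frame: x ahead of the robot, y to its left, z up, the work surface at z = 0. Lengths are in m, angles in degrees, forces in N, time in s.
With the tool pointing down it reaches from about 0.3 to 0.75 m from the base axis. Payload 8.5 kg.
Tool frame: the origin (TCP) lies midway between the tips of the shut fingers; the grasp point (between the pads) lies env.tcp_to_grasp behind it (env.tcp_to_grasp is the distance from the TCP to the grasp point, in m); z points along the fingers, y is the line along which they close (so a half turn about z gives the same grasp; the last joint's range is limited). The gripper opens to 85 mm and grips with 20 to 120 N. Pads are 22 mm wide; open, the fingers measure 114 mm over their backs; the gripper's body (76 mm by 85 mm) begins 54 mm behind the grasp point. The pads swing forward as they close: fully open they stand 13 mm farther back than shut.
Start: joints at [-82.466, 21.807, 74.336, -0, 83.858, -12.336], TCP at [0.187, -0.517, 0.231] pointing down, gripper open.
Joint ranges: [-178.18, 178.18], [-50.72, 133.34], [12.68, 142.11], [-81.47, 261.47], [9.98, 163.14], [-165.26, 165.26]. Speed limits (degrees/s): [136.94, 136.94, 180, 180, 180, 180].

## Interface

Orientations are given as a 3x3 rotation matrix whose columns are the frame's x, y, z axes.
In Python, from rig import observe, optics, job, env gives the robot as it stands. The module is installed in compiled form; this text tells all that it offers.
- The arm moves only by the shell command python3 -m jog 'ROWS' [FORCE]. ROWS is JSON, a list of rows, each a list of 7 numbers: the turn, a rotation vector about the tool's x, y, z in rad, then the shift along the tool's x, y, z in m, then the opening in per cent of the stroke, from 0 (shut) to 100 (fully open). A call has 1 to 10 rows; each row shifts and turns the commanded pose from where the row before left it, along the tool's axes as they then stand; what a row does not reach is not made up. A row lasts 1/8 s, in which the tool goes at most 62.5 mm and 10.7 degrees, less where a joint would pass 70% of its speed; a pose out of reach is approached as far as the arm can. A call is refused whole if a number of a shift passes 0.0625 or a number of a turn 0.188, either way. A call with a gripper value outside its range is refused whole. The fingers move at their own pace and stop on an object; FORCE is the grip in N (left out, the last holds). Time passes only in rows, so rows that do not move let the fingers close. It gives the time, the measured TCP pose, the force, the opening and the grip force at its end, in the units of the state.
- observe(): the state, without advancing time (a new reading comes with each control period).
- optics.get_image(name): name is "scene" or "top" or "wrist"; returns a dict with "pixels" (400x640x3 uint8, red, green, blue), "mtx" (3x3 intrinsics, pixels), "rvec" (rotation vector, rad) and "tvec" (3), from world to camera coordinates, as OpenCV has them. Camera axes: x right, y down, z forward; pixel columns grow to the right and rows downward; lengths in m; the calibration is good to about 2 mm. A picture is of the moment at which its call begins. There is no depth.
- job.close_job(): hands the job in; it is judged then, once.
The state is a dict: "time_s": time; "q": joint angles; "qvel": joint speeds; "joint_efforts": joint torques, N m; "position": TCP position; "tool_rot": TCP orientation; "ft_force": force on the tool from outside, world axes, zero at the start; "wrist_torque": the same for the moment, N m; "grip_width": finger opening in m; "gripper_force": force on a finger pad.
Only numpy, scipy, OpenCV 4.12 (cv2) and the standard library are available. Lean on these libraries where they do the work, as an engineer would, in place of code of your own. Each camera call takes 0.05 s, during which the arm holds its last target. There are 200 camera calls.

## Working session

There is one attempt and no reset: what is moved stays moved. The work goes in short steps, Python scripts to look and compute and a shell command to move; the robot and the scene stay as the last step left them, time stands still between calls to the robot, and variables do not carry over. Pictures are saved under pics/ and viewed, at most 10 in all, crops included, and the job is handed in when it is done.

```bash
mkdir -p pics; cat > h.py <<'E'
import numpy as np, cv2
from rig import observe, optics, job, env
def snap(name,fn):
    d=optics.get_image(name); np.savez('pics/'+fn+'.npz',**d)
    cv2.imwrite('pics/'+fn+'.png',d['pixels'][:,:,::-1]); return d
def load(fn): return dict(np.load('pics/'+fn+'.npz'))
def proj(d,P): return cv2.projectPoints(np.array(P,float).reshape(-1,3),d['rvec'],d['tvec'],d['mtx'],None)[0].reshape(-1,2)
def ray(d,px,z):
    R=cv2.Rodrigues(d['rvec'])[0]; c=-R.T@d['tvec'].ravel()
    out=[]
    for (u,v) in np.array(px,float).reshape(-1,2):
        r=R.T@np.linalg.inv(d['mtx'])@[u,v,1]; out.append(c+r*(z-c[2])/r[2])
    return np.array(out)
E
python3 - <<'E'
from h import *
a=snap('top','top0');b=snap('scene','sc0')
for d in(a,b): print(-cv2.Rodrigues(d['rvec'])[0].T@d['tvec'].ravel())
s=observe();print(s['position'],s['tool_rot'],s['time_s'],env.tcp_to_grasp)
E
```

```text
[0.3931764  0.05672507 0.98687612]
[0.18552084 0.71083495 0.51187781]
[ 0.18689446 -0.51701046  0.23078774] [[ 9.40467062e-01  3.39884799e-01 -1.69280280e-04]
 [ 3.39884737e-01 -9.40466269e-01  1.24975644e-03]
 [ 2.65570824e-04 -1.23289055e-03 -9.99999205e-01]] 0.1 0.0187
```

View pics/top0.png

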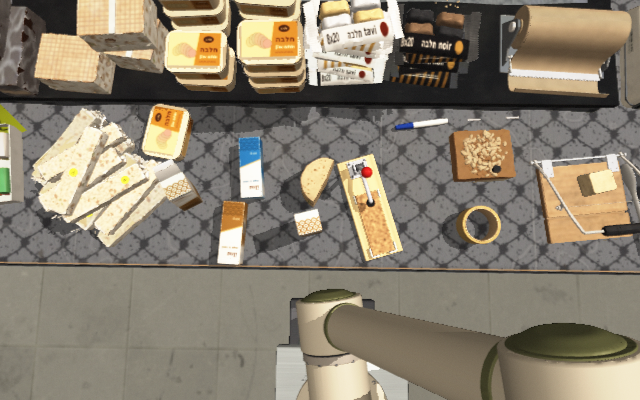

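View pics/sc0.png

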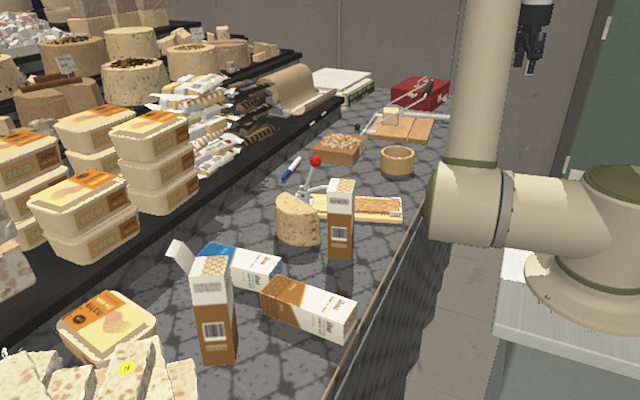

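The top view shows the blue box at (250,167), brown at (232,232), wedge (317,178), tall box (307,222), and the jig from (358,160) to (385,255) with the red knob at (367,172). I'll enlarge it.

```bash
python3 - <<'E'
from h import *
d=load('top0');im=d['pixels'][122:272,215:415,::-1]
cv2.imwrite('pics/crop0.png',cv2.resize(im,None,fx=4,fy=4,interpolation=cv2.INTER_CUBIC))
E
```

```text
(no output)
```

View pics/crop0.png

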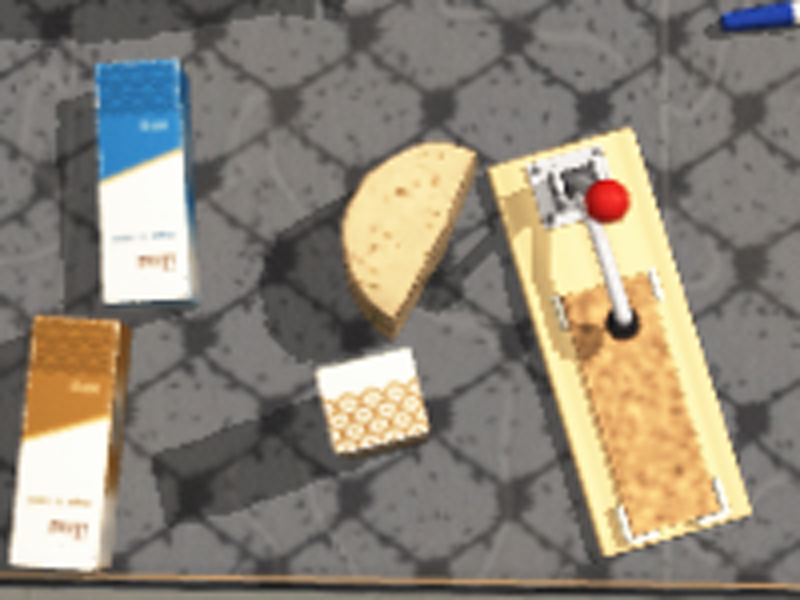

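The enlarged crop gives the board corners (488,170), (633,128), (750,515), (606,555), the blue lid corners (97,63), (179,59), (188,301), (103,302), the knob (607,201), and the foot (622,325).

```bash
cat >> h.py <<'E'
def c2(p): return (np.array(p,float)+.5)/4-.5+np.array([215,122])
E
python3 - <<'E'
from h import *
d=load('top0')
def show(n,px,z):
    P=ray(d,c2(px),z); print(n,P[:,:2].round(4).tolist()); return P
B=show('board',[(488,170),(633,128),(750,515),(606,555)],.014)
ax=(B[0]+B[1]-B[2]-B[3])[:2]/2; L=np.linalg.norm(ax); ax/=L; c=B.mean(0)[:2]
nest=c-ax*.0425; print('jig L,W',L,np.linalg.norm(B[0]-B[1]),'yaw',np.degrees(np.arctan2(ax[1],ax[0])),'nest',nest,'pivot',nest+ax*.14,'knob',nest+ax*.092,'knob back',nest+.195*ax)
K=show('knob',[(607,201)],.112)
b=show('blue',[(97,63),(179,59),(188,301),(103,302)],.046)
a=(b[0]+b[1]-b[2]-b[3])[:2]/2; print('L',np.linalg.norm(a),'W',np.linalg.norm(b[0]-b[1]),'yaw',np.degrees(np.arctan2(a[1],a[0])),'c',b.mean(0))
show('wedge',[(475,150),(390,338),(343,240),(430,143)],.077)
show('tall',[(316,370),(408,347),(429,433),(338,454)],.150)
show('brown',[(35,318),(122,318),(105,570),(10,567)],.046)
s=load('sc0'); print(proj(s,[*np.c_[B[:,:2],[.014]*4],[*(nest+ax*.092),.112],[*b.mean(0)[:2],.046]]).round(0).tolist())
E
```

```text
board [[0.5989, 0.0146], [0.6274, -0.0773], [0.3846, -0.1487], [0.359, -0.0599]]
jig L,W 0.2521340359919558 0.0962720148652754 yaw 16.81413000230902 nest [ 0.4517673  -0.08011084] pivot [ 0.58578205 -0.03961334] knob [ 0.53983413 -0.0534982 ] knob back [ 0.6384307 -0.0237036]
knob [[0.5612, -0.0489]]
blue [[0.6561, 0.2584], [0.6594, 0.2078], [0.5086, 0.1973], [0.5073, 0.2488]]
L 0.15014946600517784 W 0.050752911281837426 yaw 3.827892166847434 c [0.58284799 0.22808433 0.046     ]
wedge [[0.5975, 0.0252], [0.4847, 0.0738], [0.5423, 0.1025], [0.6014, 0.0519]]
tall [[0.4595, 0.1119], [0.4726, 0.0627], [0.4267, 0.0508], [0.4148, 0.0991]]
brown [[0.4969, 0.2897], [0.4977, 0.237], [0.347, 0.2414], [0.3479, 0.2979]]
[[289.0, 213.0], [297.0, 192.0], [402.0, 198.0], [403.0, 219.0], [325.0, 166.0], [239.0, 257.0]]
```

```bash
python3 -m jog '[[0,0,0.053,0.0439,-0.0341,0,0],[0,0,0,0.0439,-0.0341,0,0],[0,0,0,0.0439,-0.0341,0,0],[0,0,0,0.0439,-0.0341,0,0],[0,0,0,0.0439,-0.0341,0,0],[0,0,0,0.0439,-0.0341,0,0],[0,0,0,0.0439,-0.0341,0,0],[0,0,0,0.0439,-0.0341,0,0],[0,0,0,0.0439,-0.0341,0,0],[0,0,0,0.0439,-0.0341,0,0]]'; python3 - <<'E'
from h import *
snap('wrist','w1')
E
```

```text
time_s: 1.35
position: [0.5067, -0.0604, 0.2311]
tool_rot: [[0.957, 0.29, -0.0], [0.29, -0.957, 0.0], [-0.0, -0.0, -1.0]]
ft_force: [-0.8, -0.3, 1.0]
grip_width: 0.0001
gripper_force: 0.0
```

View pics/w1.png

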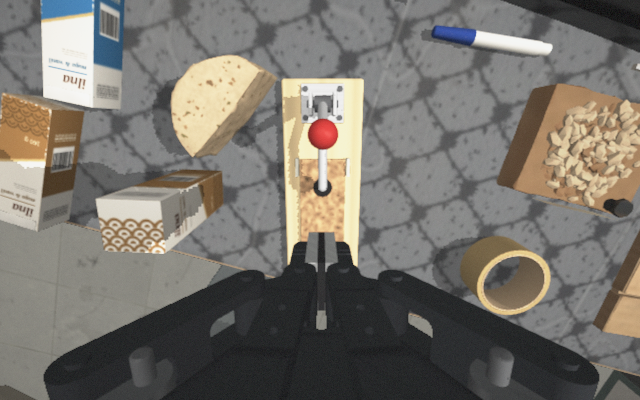

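The wrist view shows the fingertips at (321,240), in line with the knob at (322,133), so I lower them and push.

```bash
python3 -m jog '[[0,0,0,0,0,0.045,0],[0,0,0,0,0,0.045,0],[0,0,0,0,0,0.045,0],[0,0,0,0,0,0,0],[0,0,0,0.01,0,0,0],[0,0,0,0.01,0,0,0],[0,0,0,0.01,0,0,0],[0,0,0,0.01,0,0,0],[0,0,0,0.01,0,0,0],[0,0,0,0.01,0,0,0]]'; python3 -m jog '[[0,0,0,0.01,0,0,0],[0,0,0,0.01,0,0,0],[0,0,0,0.01,0,0,0],[0,0,0,0.01,0,0,0]]'
```

```text
time_s: 2.65
position: [0.564, -0.0445, 0.0964]
tool_rot: [[0.957, 0.29, -0.0], [0.29, -0.957, 0.0], [-0.0, -0.0, -1.0]]
ft_force: [-1.5, -0.6, 0.9]
grip_width: -0.0002
gripper_force: 0.8
time_s: 3.15
position: [0.6021, -0.0329, 0.0961]
tool_rot: [[0.957, 0.29, -0.001], [0.29, -0.957, 0.0], [-0.001, -0.0, -1.0]]
ft_force: [-1.0, 0.4, 0.0]
grip_width: -0.0
gripper_force: 0.8
```

```bash
python3 -m jog '[[0,0,0,0.005,0,0,0],[0,0,0,0.005,0,0,0],[0,0,0,0.003,0,0,0],[0,0,0,0,0,0,0]]';python3 -m jog '[[0,0,0,0.003,0,0,0],[0,0,0,0,0,0,0]]'; python3 -m jog '[[0,0,0,0.003,0,0,0],[0,0,0,0,0,0,0]]'; python3 - <<'E'
from h import *
snap('scene','s2')
im=load('s2')['pixels'][100:250,230:430,::-1]
cv2.imwrite('pics/s2c.png',cv2.resize(im,None,fx=4,fy=4,interpolation=cv2.INTER_CUBIC))
E
```

```text
time_s: 3.65
position: [0.6144, -0.0293, 0.0964]
tool_rot: [[0.957, 0.29, 0.001], [0.29, -0.957, 0.0], [0.001, 0.0, -1.0]]
ft_force: [-0.6, -0.4, 0.7]
grip_width: 0.0003
gripper_force: 0.0
time_s: 3.9
position: [0.6169, -0.0285, 0.0963]
tool_rot: [[0.957, 0.29, -0.0], [0.29, -0.957, -0.0], [-0.0, -0.0, -1.0]]
ft_force: [-1.6, 0.5, 1.5]
grip_width: -0.0001
gripper_force: 1.1
time_s: 4.15
position: [0.6173, -0.0283, 0.0962]
tool_rot: [[0.957, 0.29, -0.007], [0.29, -0.957, -0.001], [-0.007, -0.001, -1.0]]
ft_force: [-14.0, -5.4, 6.2]
grip_width: -0.0002
gripper_force: 7.6
```

View pics/s2c.png

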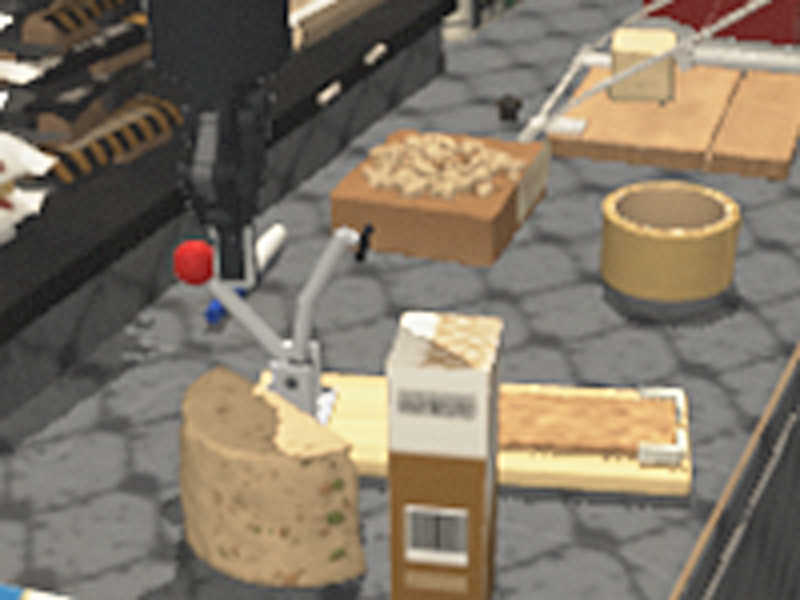

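The picture shows the knob at (195,262) and the foot at (355,240), well up. The 15 N reading means the lever is against its stop. I back off, rise and go over the blue box.

```bash
python3 -m jog '[[0,0,0,-0.02,0,0,0],[0,0,0,0,0,-0.05,0],[0,0,0,0,0,-0.05,0],[0,0,0,0,0,-0.03,0],[0,0,0,0.0123,-0.051,0,50],[0,0,0,0.0123,-0.051,0,100],[0,0,0,0.0123,-0.051,0,100],[0,0,0.1135,0.0123,-0.051,0,100],[0,0,0.1135,0.0123,-0.051,0,100],[0,0,0,0,0,0,100]]'; python3 - <<'E'
from h import *
snap('wrist','w3')
d=load('w3');d2=snap('top','t3')
a=np.radians(3.8);R=np.array([[np.cos(a),-np.sin(a)],[np.sin(a),np.cos(a)]])
c=np.array([.5828,.2281])
for z in (.046,):
  P=[[*(c+R@[x,y]),z] for x,y in[(.075,.026),(.075,-.026),(-.075,-.026),(-.075,.026)]]
  uv=proj(d,P);print(uv.round(1).tolist())
im=np.ascontiguousarray(d['pixels'][:,:,::-1])
for p in uv: cv2.circle(im,tuple(int(round(v)) for v in p),2,(0,0,255),-1)
cv2.imwrite('pics/w3m.png',im)
E
```

```text
time_s: 5.45
position: [0.5913, 0.2319, 0.2261]
tool_rot: [[0.998, 0.07, 0.001], [0.07, -0.998, 0.001], [0.001, -0.001, -1.0]]
ft_force: [-0.3, -0.8, 0.3]
grip_width: 0.0853
gripper_force: 0.0
[[300.7, 119.2], [349.2, 119.4], [345.7, 248.4], [302.6, 248.2]]
```

View pics/w3m.png

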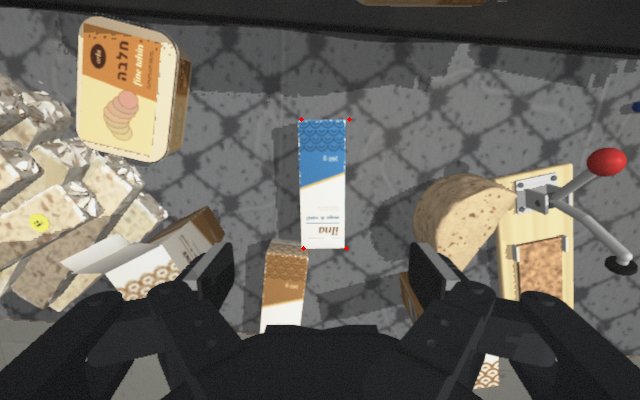

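The marks sit on the lid corners to within a few mm, and the box is turned about 1° further left than I had it. I correct this, descend and grip.

```bash
python3 -m jog '[[0,0,-0.018,-0.0087,0.0018,0,100],[0,0,0,0,0,0.054,100],[0,0,0,0,0,0.054,100],[0,0,0,0,0,0.054,100],[0,0,0,0,0,0.034,100],[0,0,0,0,0,0.02,100],[0,0,0,0,0,0,100],[0,0,0,0,0,0,0],[0,0,0,0,0,0,0],[0,0,0,0,0,0,0]]' 40;  python3 -m jog '[[0,0,0,0,0,0,0],[0,0,0,0,0,0,0],[0,0,0,0,0,0,0]]'
```

```text
time_s: 6.8
position: [0.5838, 0.2261, 0.0119]
tool_rot: [[0.996, 0.085, 0.003], [0.085, -0.996, 0.0], [0.003, -0.0, -1.0]]
ft_force: [-0.2, -0.9, 6.3]
grip_width: 0.0514
gripper_force: 43.1
time_s: 7.18
position: [0.5838, 0.2261, 0.0119]
tool_rot: [[0.996, 0.085, 0.002], [0.085, -0.996, 0.0], [0.002, -0.0, -1.0]]
ft_force: [-0.3, -0.9, 6.8]
grip_width: 0.0516
gripper_force: 43.1
```

```bash
python3 -m jog '[[0,0,0,0,0,-0.02,0],[0,0,0,0,0,-0.05,0],[0,0,0,0,0,-0.05,0],[0,0,0,0,0,-0.05,0],[0,0,0,0,0,-0.03,0],[0,0,0,0,0,0,0]]';  python3 - <<'E'
from h import *
snap('top','t4'); im=load('t4')['pixels'][100:290,190:430,::-1]
cv2.imwrite('pics/t4c.png',cv2.resize(im,None,fx=3,fy=3,interpolation=cv2.INTER_CUBIC))
s=observe(); p=s['position'];R=s['tool_rot']; print((np.array(R).T@(np.array([.4518,-.0801,p[2]])-p)).round(4), s['wrist_torque'])
E
```

```text
time_s: 7.92
position: [0.5836, 0.2262, 0.2127]
tool_rot: [[0.996, 0.085, 0.005], [0.085, -0.996, 0.001], [0.005, -0.0, -1.0]]
ft_force: [0.2, -0.5, -2.1]
grip_width: 0.0519
gripper_force: 42.5
[-1.566e-01  2.939e-01 -1.000e-04] [0.02732324 0.00599735 0.07507941]
```

View pics/t4c.png

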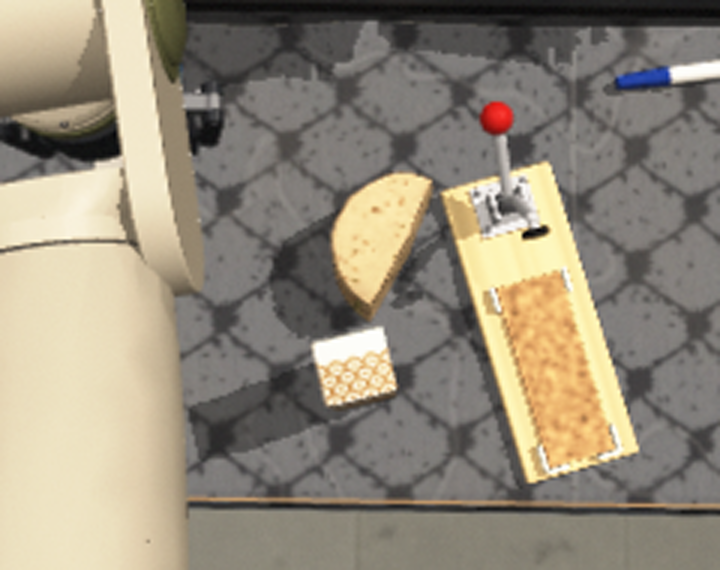

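The box is held and the lever stays back. The nest guides' outer corners are at about (491,289), (568,268), (620,453), (545,474) in this crop. I carry it over.

```bash
python3 -m jog '[[0,0,0,-0.015,0.03,0,0],[0,0,0,-0.0261,0.049,0,0],[0,0,0,-0.0261,0.049,0,0],[0,0,0,-0.0261,0.049,0,0],[0,0,0,-0.0261,0.049,0,0],[0,0,0,-0.0261,0.049,0,0],[0,0,0,-0.0111,0.019,0,0],[0,0,-0.104,0,0,0,0],[0,0,-0.104,0,0,0,0],[0,0,0,0,0,0,0]]';  python3 - <<'E'
from h import *
d=load('t4')
px=(np.array([(491,289),(568,268),(620,453),(545,474)])+.5)/3-.5+[190,100]
B=ray(d,px,.022); ax=((B[0]+B[1]-B[2]-B[3])/2)[:2]
print(B.round(4).tolist(),'c',B.mean(0),'yaw',np.degrees(np.arctan2(ax[1],ax[0])),np.linalg.norm(ax))
px=(np.array([(443,194),(547,162),(637,452),(529,483)])+.5)/3-.5+[190,100]
B=ray(d,px,.014); ax=((B[0]+B[1]-B[2]-B[3])/2)[:2];ya=np.arctan2(ax[1],ax[0])
print('board nest',B.mean(0)[:2]-.0425*np.array([np.cos(ya),np.sin(ya)]),np.degrees(ya),np.linalg.norm(ax))
snap('wrist','w5'); snap('scene','s5')
E
```

```text
time_s: 9.22
position: [0.4512, -0.0799, 0.2088]
tool_rot: [[0.958, 0.288, -0.003], [0.288, -0.958, 0.001], [-0.002, -0.002, -1.0]]
ft_force: [-0.2, -1.3, -1.4]
grip_width: 0.0515
gripper_force: 42.5
[[0.517, -0.0273, 0.022], [0.5355, -0.0912, 0.022], [0.3837, -0.1328, 0.022], [0.3659, -0.0717, 0.022]] c [ 0.4505444  -0.08074079  0.022     ] yaw 15.851025665843364 0.15737653412965724
board nest [ 0.45144635 -0.07983713] 16.794766320632434 0.25208889194323275
```

View pics/w5.png

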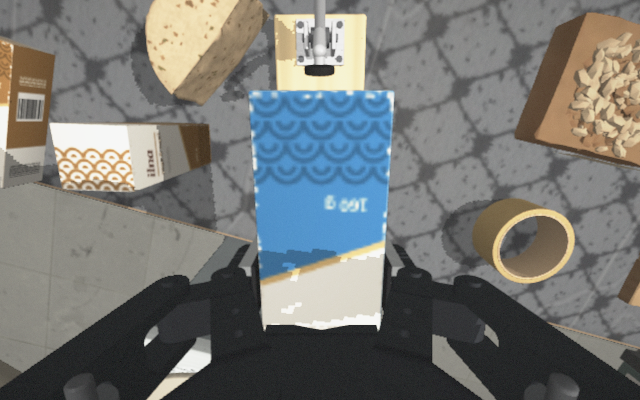

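The lid's far corners are at (249,90) and (393,90), centred on the gripper's axis. I compare them with the prediction for a level, centred box.

```bash
python3 - <<'E'
from h import *
from scipy.optimize import least_squares
d=load('w5');s=observe();p=np.array(s['position']);R=np.array(s['tool_rot'])
yaw=np.arctan2(R[1,0],R[0,0])
def pts(dx,dy,dyaw,pitch,dz,L):
    M=cv2.Rodrigues(np.array([0,0,yaw+dyaw]))[0]@cv2.Rodrigues(np.array([0,pitch,0.]))[0]
    c=p+cv2.Rodrigues(np.array([0,0,yaw]))[0]@[dx,dy,-.0119+dz]
    return np.array([c+M@l for l in L])
top=[(.075,.026,.046),(.075,-.026,.046),(-.04,.026,.046),(-.04,-.026,.046)]
print(proj(d,pts(0,0,0,0,0,top)).round(1).tolist())
for pi in(-2,2): print(pi,proj(d,pts(0,0,0,np.radians(pi),0,top)).round(1).tolist())
print('dx+5',proj(d,pts(.005,0,0,0,0,top)).round(1).tolist())
sc=load('s5')
full=[(x,y,z) for z in(0,.046) for x,y in[(.075,.026),(.075,-.026),(-.075,-.026),(-.075,.026)]]
uv=proj(sc,pts(0,0,0,0,0,full)); o=np.array([uv[:,0].mean()-75,uv[:,1].mean()-56]).astype(int)
im=cv2.resize(sc['pixels'][o[1]:o[1]+130,o[0]:o[0]+160,::-1],None,fx=4,fy=4,interpolation=cv2.INTER_CUBIC)
for q in (uv-o+.5)*4-.5: cv2.circle(im,tuple(int(round(v)) for v in q),3,(0,0,255),-1)
cv2.imwrite('pics/s5c.png',im)
E
```

```text
[[249.3, 87.8], [397.8, 87.8], [265.6, 358.2], [380.4, 358.4]]
-2 [[247.8, 92.1], [399.4, 92.1], [266.3, 358.6], [379.6, 358.8]]
2 [[250.8, 84.0], [396.2, 84.0], [264.8, 357.6], [381.2, 357.8]]
dx+5 [[248.4, 72.4], [398.8, 72.4], [265.0, 349.0], [381.0, 349.2]]
```

View pics/s5c.png

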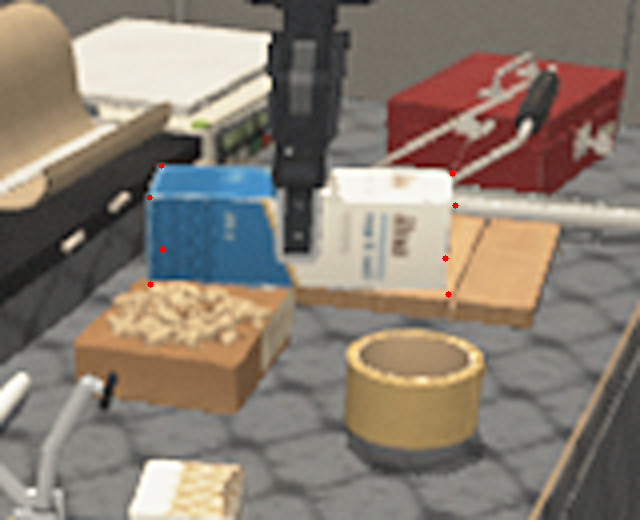

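The box fits the prediction within about 1 mm and is level, so I lower it to leave the 15 mm gap (TCP z ≈ 0.047).

```bash
python3 -m jog '[[0,0,0,0.001,0.0005,0.03,0],[0,0,0,0,0,0.04,0],[0,0,0,0,0,0.04,0],[0,0,0,0,0,0.03,0],[0,0,0,0,0,0.012,0],[0,0,0,0,0,0.01,0],[0,0,0,0,0,0,0],[0,0,0,0,0,0,0]]';  python3 - <<'E'
from h import *
snap('scene','s6'); sc=load('s6')
s=observe();p=np.array(s['position']);R=np.array(s['tool_rot']);print(p,R.round(4).tolist(),s['ft_force'])
yaw=np.arctan2(R[1,0],R[0,0]);M=cv2.Rodrigues(np.array([0,0,yaw]))[0]
uv=proj(sc,[p+M@[x,y,z-.0119] for z in(0,.046) for x,y in[(.075,.026),(.075,-.026),(-.075,-.026),(-.075,.026)]])
o=np.array([270,120])
im=cv2.resize(sc['pixels'][120:240,270:430,::-1],None,fx=5,fy=5,interpolation=cv2.INTER_CUBIC)
for q in (uv-o+.5)*5-.5: cv2.circle(im,tuple(int(round(v)) for v in q),2,(0,0,255),-1)
a=np.radians(16.75);N=[[.4515+np.cos(a)*x-np.sin(a)*y,-.08+np.sin(a)*x+np.cos(a)*y,.02] for x,y in[(.077,.028),(.077,-.028),(-.077,-.028),(-.077,.028)]]
for q in (proj(sc,N)-o+.5)*5-.5: cv2.circle(im,tuple(int(round(v)) for v in q),2,(0,255,0),-1)
cv2.imwrite('pics/s6c.png',im)
E
```

```text
time_s: 10.32
position: [0.4535, -0.0805, 0.049]
tool_rot: [[0.957, 0.289, 0.001], [0.289, -0.957, -0.001], [0.001, 0.001, -1.0]]
ft_force: [-1.4, -0.6, -1.0]
grip_width: 0.0515
gripper_force: 42.5
[ 0.45345067 -0.08044693  0.04901779] [[0.9575, 0.2886, 0.0014], [0.2886, -0.9575, -0.0006], [0.0011, 0.001, -1.0]] [ 0.15624471  0.35126328 -1.21524646]
```

View pics/s6c.png

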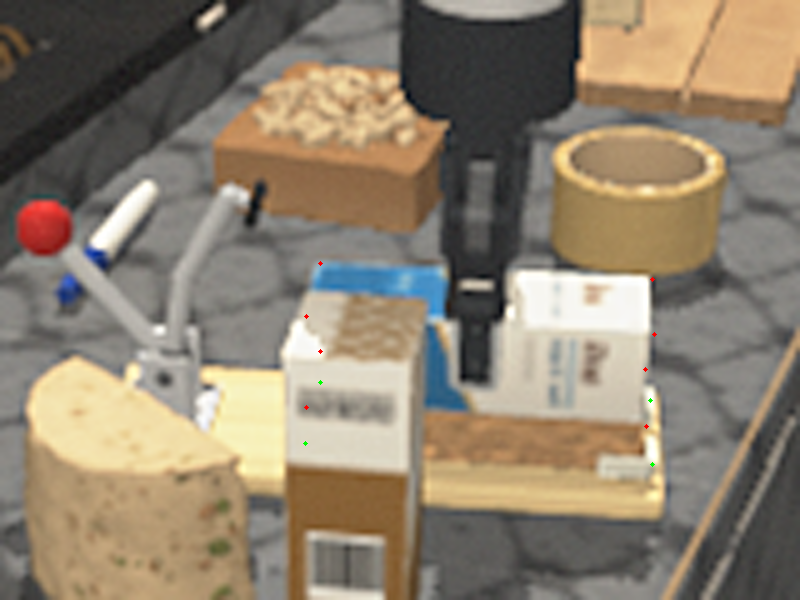

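The scene view shows the box level over the nest, with its near lower corner at about (643,422) and the cork corner at about (650,460). The gap is about 17 mm, so I lower it by 2 mm and shift 1 mm.

```bash
python3 -m jog '[[0,0,0,-0.001,0,0.002,0],[0,0,0,0,0,0,0],[0,0,0,0,0,0,0],[0,0,0,0,0,0,0]]'; python3 -c "
from h import *
print(observe()['position']); print(job.close_job())"
```

```text
time_s: 10.88
position: [0.4521, -0.0806, 0.0464]
tool_rot: [[0.957, 0.289, 0.0], [0.289, -0.957, -0.0], [0.0, 0.0, -1.0]]
ft_force: [0.7, -0.5, -1.7]
grip_width: 0.0511
gripper_force: 42.5
[ 0.45214377 -0.0806089   0.04635361]
the job is handed in; nothing more can be done
None
```

I pushed the lever back to its stop, and the gripper holds the blue box level over the nest, centred and lined up to about 1 mm with a gap of about 15 mm by my measurements; the job is handed in at 10.9 s, with no verdict returned.

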